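# Set out the bead jars by size on the grafting bench

### The job

Set the four bead jars out on the stand in order of size, one upright in the middle of each teal mark, with the narrowest on the mark next to the pink cup and each jar after it wider, so that the widest is next to the glass dish. Keep the jars upright, set each one down gently, let go of them all, and leave the cup and the dish where they are.

Things in the scene. Friction and masses are not known exactly. Their poses are not given: they have to be found in the camera images.
- jar_1: The narrowest and lowest of four closed jars: clear glass, cream beads inside, ivory cap; an upright cylinder 30 mm in diameter (cap as wide as the jar), 42 mm high, about 50 g. Origin: centre of its underside. Starts on the table, nearer the robot than the stand, with 25 mm free all round; tools under 20 mm high lie between the jars.
- jar_2: The second narrowest of four closed jars: clear glass, cream beads inside, ivory cap; an upright cylinder 40 mm in diameter (cap as wide as the jar), 50 mm high, about 80 g. Origin: centre of its underside. Starts on the table, nearer the robot than the stand, with 25 mm free all round; tools under 20 mm high lie between the jars.
- jar_3: The second widest of four closed jars: clear glass, cream beads inside, ivory cap; an upright cylinder 50 mm in diameter (cap as wide as the jar), 58 mm high, about 120 g. Origin: centre of its underside. Starts on the table, nearer the robot than the stand, with 25 mm free all round; tools under 20 mm high lie between the jars.
- jar_4: The widest and tallest of four closed jars: clear glass, cream beads inside, ivory cap; an upright cylinder 60 mm in diameter (cap as wide as the jar), 66 mm high, about 180 g. Origin: centre of its underside. Starts on the table, nearer the robot than the stand, with 25 mm free all round; tools under 20 mm high lie between the jars.
- mark_a: Flat teal round mark, 66 mm across, 3 mm thick, fixed on a dark-topped stand; one of four alike in a straight row in the order a, b, c, d (an end mark), 78 mm or more apart. Origin: centre of its underside, 40 mm above the table; a jar stands on its top, at 43 mm. The stand (345 x 90 mm) moves; its row is up to 9 degrees off the y direction.
- mark_b: Flat teal round mark, 66 mm across, 3 mm thick, fixed on a dark-topped stand; one of four alike in a straight row in the order a, b, c, d, 78 mm or more apart. Origin: centre of its underside, 40 mm above the table; a jar stands on its top, at 43 mm. The stand (345 x 90 mm) moves; its row is up to 9 degrees off the y direction.
- mark_c: Flat teal round mark, 66 mm across, 3 mm thick, fixed on a dark-topped stand; one of four alike in a straight row in the order a, b, c, d, 78 mm or more apart. Origin: centre of its underside, 40 mm above the table; a jar stands on its top, at 43 mm. The stand (345 x 90 mm) moves; its row is up to 9 degrees off the y direction.
- mark_d: Flat teal round mark, 66 mm across, 3 mm thick, fixed on a dark-topped stand; one of four alike in a straight row in the order a, b, c, d (an end mark), 78 mm or more apart. Origin: centre of its underside, 40 mm above the table; a jar stands on its top, at 43 mm. The stand (345 x 90 mm) moves; its row is up to 9 degrees off the y direction.
- cup: Pink open cup, 72 mm across the rim, 85 mm high, standing on the table just beyond one end of the stand (beyond mark a or mark d). Origin: centre of its underside. Not to be moved.
- dish: Low clear glass dish of cream beads, 80 mm across, 16 mm high, standing on the table just beyond the other end of the stand. Origin: centre of its underside. Not to be moved.

How it is judged:
By the outcome, as a careful person would: the job done as asked, in the order asked, and still so for the second after the job is handed in, with the robot touching nothing.
It also fails if it takes over 99 s, if anything falls off the work surface, if the arm or the gripper's body presses on something with over 40 N, if the wrist force passes 120 N, or if a joint passes its speed limit or range.

### The arm

A 6-joint arm with a two-finger parallel gripper is mounted at the origin on the work surface. World frame = base frame: x ahead of the robot, y to its left, z up, the work surface at z = 0. Lengths are in m, angles in rad, forces in N, time in s.
With the tool pointing down it reaches from about 0.3 to 0.85 m from the base axis. Payload 5.4 kg.
Tool frame: the origin (TCP) lies on the front face of the gripper's body, between the roots of the fingers; the fingertips stand env.tips_ahead ahead of it and the grasp point (between the pads) lies 54 mm ahead of it (env.tips_ahead is the distance from the TCP to the fingertips, in m); z points along the fingers, y is the line along which they close (so a half turn about z gives the same grasp; the last joint's range is limited). The gripper opens to 85 mm and grips with 20 to 120 N. Pads are 22 mm wide; open, the fingers measure 114 mm over their backs; the gripper's body (76 mm by 85 mm) begins 54 mm behind the grasp point. The pads swing forward as they close: fully open they stand 13 mm farther back than shut.
Start: joints at [-1.42, 0.158, 1.597, -0, 1.386, -0.21], TCP at [0.203, -0.538, 0.304] pointing down, gripper open.
Joint ranges: [-2.91, 2.91], [-0.94, 2.29], [0.18, 2.7], [-1.29, 4.43], [0.17, 2.64], [-3, 3]. Speed limits (rad/s): [2.57, 2.57, 3.14, 3.14, 3.14, 3.14].

### API

Orientations are given as a 3x3 rotation matrix whose columns are the frame's x, y, z axes.
In Python, from rig import env, cams, models gives the robot as it stands.
- The arm moves only by the tool move_arm, never from a script. Its arguments are lists of equal length, an entry for each row: "xyz": the shift along the tool's x, y, z in units of 40 mm (1.0 is 40 mm), a list of three; "yaw": the turn about the tool's z in rad. In form: {"xyz": [[dx, dy, dz], ...], "yaw": [yaw, ...]}. A call has 1 to 5 rows; each row shifts and turns the commanded pose from where the row before left it, along the tool's axes as they then stand; what a row does not reach is not made up. A row lasts 1/8 s, in which the tool goes at most 62.5 mm and 10.7 degrees, less where a joint would pass 70% of its speed; a pose out of reach is approached as far as the arm can. A call is refused whole if a number of a shift passes 1 or a number of a turn 0.188, either way. A call with a gripper value outside its range is refused whole. "grip" is the finger opening in mm, from 0 to 85.4, set as the call begins (left out, the last holds). The fingers move at their own pace and stop on an object; "grip_force" is the grip in N (left out, the last holds). Time passes only in rows, so rows that do not move let the fingers close. It gives the time, the measured TCP pose, the force, the opening and the grip force at its end, in the units of the state.
- env.get_obs(): the state, without advancing time (a new reading comes with each control period).
- cams.get_image(name): name is "side" or "top" or "wrist"; returns (picture, depth): 480x640x3 uint8, red, green, blue; 480x640 float32, m along the optical axis (not along the pixel's ray), 0 where there is no reading.
- cams.camera_model(name): a dict with "fx", "fy", "cx", "cy" (pixels), "camera_from_world" (4x4, takes a point from world to camera coordinates). Camera axes: x right, y up, looking along -z (the intrinsics and any distortion apply to the point x, -y, -z); pixel columns grow to the right and rows downward; lengths in m; the calibration is good to about 2 mm. A picture is of the moment at which its call begins: read the wrist's pose just before it. camera_model takes no time and is no camera call; for the wrist camera it gives the pose at the moment of the call.
- env.close_job(): hands the job in; it is judged then, once.
Trained networks look in the newest picture that a camera, given by its name, has taken for a name from the list of things; names that differ only in an ending like _2 or _b are one class to them, and where a whole thing is asked for, a point or a joint stands for the part that bears it (a point fixed in the world has none). Each returns a list of dicts, best first, with "p" (0 to 1); they miss things now and then, are a little off and sometimes report something else, mostly with a low value. They report only what shows in the picture. A call takes as long as a camera call.
- models.spot_in(camera, name): "uv" ([column, row] in pixels, amid what is visible of it).
- models.spot_point(camera, name): "uv" ([column, row] in pixels: a listed point, or the origin of a listed thing).
The state is a dict: "time_s": time; "joint_pos": joint angles; "qd": joint speeds; "effort": joint torques, N m; "eef_pos": TCP position; "tool_rot": TCP orientation; "contact_force": force on the tool from outside, world axes, zero at the start; "wrist_torque": the same for the moment, N m; "opening": finger opening in m; "gripper_force": force on a finger pad.
Only numpy, scipy, OpenCV 4.12 (cv2) and the standard library are available. Lean on these libraries where they do the work, as an engineer would, in place of code of your own. Each camera call takes 0.05 s, during which the arm holds its last target. There are 200 camera calls.

## Working session

There is one attempt and no reset: what is moved stays moved. The work goes in short steps, Python scripts to look and compute and a tool call to move; the robot and the scene stay as the last step left them, time stands still between calls to the robot, and variables do not carry over. Pictures are saved under pics/ and viewed, at most 14 in all, crops included, and the job is handed in when it is done.

Besides the shell and the picture viewer there is one more tool, called as name([rows], argument=value, ...), one row to a line, values as JSON. move_arm: Moves the arm, as the interface text tells. Its arguments: {"type":"object","properties":{"xyz":{"type":"array"},"yaw":{"type":"array"},"grip":{"type":"number"},"grip_force":{"type":"number"}},"required":["xyz","yaw"]}

```bash
mkdir -p pics; ls; cat > h.py <<'E'
import numpy as np, cv2
from rig import env, cams, models
def world(name,uv,z=None,depth=None,m=None):
    m=m or cams.camera_model(name); T=np.linalg.inv(np.array(m["camera_from_world"]))
    r=np.array([(uv[0]-m["cx"])/m["fx"],-(uv[1]-m["cy"])/m["fy"],-1.])
    d=T[:3,:3]@r; o=T[:3,3]
    s=depth if z is None else (z-o[2])/d[2]
    return o+s*d
def save(n,im): cv2.imwrite('pics/'+n+'.png',im[:,:,::-1])
E
python3 - <<'E'
from h import *
o=env.get_obs(); print(env.tips_ahead,o['eef_pos'],np.round(o['tool_rot'],3),o['opening'])
for c in ['top','side']:
    im,d=cams.get_image(c); save(c,im); np.save(c+'_d.npy',d); np.save(c+'_i.npy',im)
    m=cams.camera_model(c);T=np.linalg.inv(np.array(m["camera_from_world"]));print(c,T.round(3).tolist(),m['fx'],m.keys())
    for n in ['jar_1','mark_a','cup','dish']:
        for r in models.spot_in(c,n):
            u,v=map(int,r['uv']); print(c,n,r['p'],np.round(r['uv']),world(c,r['uv'],depth=d[v,u]).round(3))
E
```

```text
pics
0.0726 [ 0.20291872 -0.53750798  0.30290405] [[ 0.936  0.353 -0.   ]
 [ 0.353 -0.936  0.002]
 [ 0.    -0.002 -1.   ]] 0.08525587880607997
top [[-0.016, 0.996, -0.088, 0.51], [-1.0, -0.018, -0.015, -0.011], [-0.016, 0.088, 0.996, 0.773], [0.0, 0.0, 0.0, 1.0]] 442.14289224266327 dict_keys(['fx', 'fy', 'cx', 'cy', 'camera_from_world'])
top jar_1 0.8 [475. 329.] [ 0.432 -0.25   0.058]
top jar_1 0.59 [372. 320.] [ 0.446 -0.089  0.042]
top jar_1 0.59 [151. 327.] [0.443 0.264 0.065]
top jar_1 0.57 [262. 330.] [0.435 0.09  0.051]
top mark_a 0.86 [323. 207.] [ 0.635 -0.013  0.042]
top mark_a 0.84 [272. 217.] [0.62  0.073 0.044]
top mark_a 0.71 [421. 194.] [ 0.653 -0.177  0.043]
top mark_a 0.63 [373. 201.] [ 0.643 -0.096  0.042]
top cup 0.82 [484. 172.] [ 0.698 -0.297  0.004]
top dish 0.86 [213. 219.] [0.624 0.181 0.003]
side [[0.981, 0.087, -0.172, 0.432], [-0.193, 0.479, -0.856, -0.69], [0.008, 0.873, 0.487, 0.45], [0.0, 0.0, 0.0, 1.0]] 458.14039564199004 dict_keys(['fx', 'fy', 'cx', 'cy', 'camera_from_world'])
side jar_1 0.95 [248. 380.] [ 0.43  -0.29   0.054]
side jar_1 0.82 [237. 242.] [0.432 0.075 0.04 ]
side jar_1 0.7 [245. 304.] [ 0.436 -0.111  0.032]
side jar_1 0.65 [233. 203.] [0.431 0.238 0.049]
side mark_a 0.86 [394. 312.] [ 0.648 -0.186  0.043]
side mark_a 0.82 [373. 284.] [ 0.64  -0.107  0.042]
side mark_a 0.67 [355. 257.] [ 0.635 -0.018  0.041]
side mark_a 0.66 [335. 234.] [0.619 0.072 0.042]
side mark_a 0.62 [246. 303.] [ 0.438 -0.11   0.034]
side cup 0.84 [445. 349.] [ 0.662 -0.313  0.083]
```

View pics/top.png

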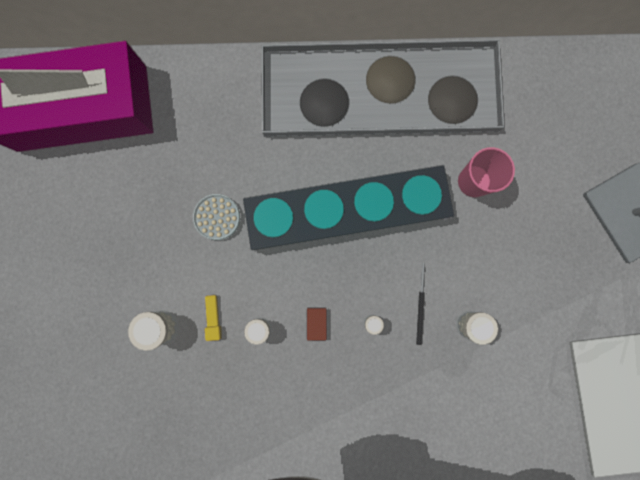

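View pics/side.png

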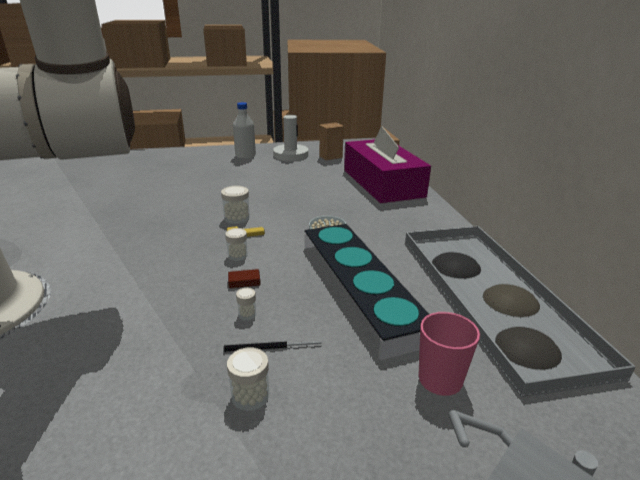

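The top view shows the cup at the right (490,170) and the dish at the left (217,217). The marks run from (421,194) next to the cup to (272,217). Jars: jar_3 (482,329), jar_1 (374,325), jar_2 (257,332), jar_4 (147,331). I'll refine these with segmentation.

```bash
cat > fit.py <<'E'
from h import *
def blob(mask,seed):
    n,l,s,c=cv2.connectedComponentsWithStats(mask.astype(np.uint8)); 
    i=1+np.argmin(np.hypot(*(c[1:]-seed).T)+1000*(s[1:,4]<60)); return l==i
def circ(cam,mask,z):
    cs,_=cv2.findContours(mask.astype(np.uint8),cv2.RETR_EXTERNAL,cv2.CHAIN_APPROX_NONE)
    p=max(cs,key=len)[:,0].astype(float)
    w=np.array([world(cam,q,z=z)[:2] for q in p]).astype(np.float32)
    (x,y),(a,b),_=cv2.fitEllipse(w*1000); return np.round([x/1000,y/1000],4),round(a,1),round(b,1)
E
python3 - <<'E'
from fit import *
J={'jar_3':(482,329,.058),'jar_1':(374,325,.042),'jar_2':(257,332,.05),'jar_4':(147,331,.066)}
M=[(421,194),(373,201),(323,207),(272,217)]
S=[(394,312),(373,284),(355,257),(335,234)]
SJ={'jar_3':(248,362,.058),'jar_1':(246,296,.042),'jar_2':(235,235,.05),'jar_4':(235,193,.066)}
for cam,MM,JJ in (('top',M,J),('side',S,SJ)):
    im=np.load(cam+'_i.npy'); hsv=cv2.cvtColor(im,cv2.COLOR_RGB2HSV)
    t=(hsv[...,0]>80)&(hsv[...,0]<95)&(hsv[...,1]>130)
    for s in MM: print(cam,'mark',circ(cam,blob(t,s),.043))
    for k,(u,v,z) in JJ.items():
        print(cam,k,im[v,u],end=' ')
        for th in (.9,.93):
            mk=(hsv[...,2]>th*float(np.median(hsv[v-2:v+3,u-2:u+3,2])))
            try: print(circ(cam,blob(mk,(u,v)),z),end=' ')
            except Exception as e: print(e)
        print()
E
```

```text
top mark (array([ 0.6529, -0.1771]), 64.2, 64.6)
top mark (array([ 0.6429, -0.097 ]), 64.3, 64.6)
top mark (array([ 0.6318, -0.0134]), 64.2, 64.4)
top mark (array([0.6193, 0.0714]), 63.9, 64.2)
top jar_3 [193 193 194] (array([ 0.4327, -0.2607]), 46.1, 46.7) (array([ 0.4326, -0.2607]), 45.7, 46.3) 
top jar_1 [193 194 192] (array([ 0.439, -0.092]), 26.1, 26.8) (array([ 0.4389, -0.0921]), 25.7, 26.4) 
top jar_2 [194 193 192] (array([0.4319, 0.0995]), 36.5, 36.8) (array([0.4317, 0.0993]), 35.9, 36.2) 
top jar_4 [193 193 190] (array([0.4373, 0.2714]), 56.5, 56.9) (array([0.4372, 0.2714]), 56.1, 56.4) 
side mark (array([ 0.6511, -0.182 ]), 64.4, 67.0)
side mark (array([ 0.6412, -0.1017]), 64.9, 67.0)
side mark (array([ 0.6302, -0.0182]), 64.7, 67.2)
side mark (array([0.6178, 0.0668]), 64.3, 67.9)
side jar_3 [224 224 219] (array([ 0.4309, -0.2643]), 44.7, 46.7) (array([ 0.4285, -0.2646]), 40.3, 43.5) 
side jar_1 [203 200 188] (array([ 0.4376, -0.0949]), 24.5, 26.9) (array([ 0.4376, -0.0952]), 22.5, 26.9) 
side jar_2 [197 194 184] (array([0.4387, 0.0999]), 33.9, 72.1) (array([0.4301, 0.0995]), 33.1, 36.0) 
side jar_4 [208 205 196] (array([0.4358, 0.271 ]), 46.5, 54.1) (array([0.4362, 0.2699]), 43.1, 53.0)
```

move_arm([
  [0, 0, 0],
  [0, 0, 0],
  [0, 0, 0],
  [0, 0, 0],
  [0, 0, 0],
], yaw=[-0.172, -0.172, -0.172, -0.172, -0.172])

```text
time_s: 1.12
eef_pos: [0.203, -0.538, 0.3039]
tool_rot: [[0.338, 0.941, 0.0], [0.941, -0.338, -0.0], [-0.0, 0.0, -1.0]]
contact_force: [-0.0, -0.9, -0.3]
opening: 0.0853
gripper_force: 0.0
```

move_arm([
  [0, 0, 0],
  [0, 0, 0],
  [0, 0, 0],
], yaw=[-0.172, -0.172, 0])

```text
time_s: 1.5
eef_pos: [0.203, -0.538, 0.3039]
tool_rot: [[0.008, 1.0, 0.0], [1.0, -0.008, 0.0], [0.0, 0.0, -1.0]]
contact_force: [-0.5, -0.2, -0.3]
opening: 0.0852
gripper_force: 0.0
```

```bash
cat >> h.py <<'E'
def go(x,y,z):
    o=env.get_obs(); R=np.array(o['tool_rot']); p=np.array(o['eef_pos'])
    print('pos',p.round(4),'yawx',round(np.arctan2(R[1,0],R[0,0]),4),'need units',((R.T@(np.array([x,y,z])-p))/.04).round(2))
E
python3 -c "
from h import *
print(env.get_obs()['joint_pos'],env.get_obs()['time_s']); go(.438,-.093,.2)
m=cams.camera_model('wrist');o=env.get_obs();T=np.linalg.inv(np.array(m['camera_from_world']))
print(T.round(3),m['fx'])"
```

```text
[-1.42012778e+00  1.58391866e-01  1.59702597e+00  3.17568300e-05
  1.38618349e+00 -1.41222521e+00] 1.5
pos [ 0.203  -0.538   0.3039] yawx 1.5629 need units [11.17  5.79  2.6 ]
[[ 1.     0.008  0.003  0.203]
 [-0.009  0.949  0.316 -0.456]
 [-0.001 -0.316  0.949  0.372]
 [ 0.     0.     0.     1.   ]] 342.23208320850375
```

move_arm([
  [1, 1, 0],
  [1, 1, 0],
  [1, 1, 0],
  [1, 1, 0],
  [1, 1, 0],
], yaw=[0, 0, 0, 0, 0])

```text
time_s: 2.12
eef_pos: [0.4053, -0.3378, 0.3041]
tool_rot: [[0.01, 1.0, 0.0], [1.0, -0.01, -0.001], [-0.001, 0.0, -1.0]]
contact_force: [0.2, 0.1, -0.3]
opening: 0.0851
gripper_force: 0.0
```

move_arm([
  [1, 0.8, 0.4],
  [1, 0, 0.4],
  [1, 0, 0.4],
  [1, 0, 0.4],
  [1, 0, 0.4],
], yaw=[0, 0, 0, 0, 0])

```text
time_s: 2.75
eef_pos: [0.4373, -0.1381, 0.2236]
tool_rot: [[0.01, 1.0, 0.001], [1.0, -0.01, -0.0], [-0.0, 0.001, -1.0]]
contact_force: [0.6, -1.0, 0.6]
opening: 0.0853
gripper_force: 0.0
```

move_arm([
  [1, 0, 0],
  [0.17, 0, 0],
  [0, 0, 0],
], yaw=[0, 0, 0])

```text
time_s: 3.12
eef_pos: [0.4379, -0.0928, 0.2243]
tool_rot: [[0.007, 1.0, 0.001], [1.0, -0.007, -0.001], [-0.001, 0.001, -1.0]]
contact_force: [-0.9, -0.5, 0.7]
opening: 0.0851
gripper_force: 0.0
```

```bash
cat > jar.py <<'E'
from fit import *; import sys
# jar.py name z approx_x approx_y : cap centre from the wrist camera
def proj(m,p):
    q=np.array(m['camera_from_world'])@np.r_[p,1]; return m['cx']-m['fx']*q[0]/q[2], m['cy']+m['fy']*q[1]/q[2]
def look(pic,z,x,y,kind='cap'):
    m=cams.camera_model('wrist'); im,d=cams.get_image('wrist'); save(pic,im)
    hsv=cv2.cvtColor(im,cv2.COLOR_RGB2HSV); u,v=proj(m,[x,y,z]); print('expect px',round(u),round(v))
    if kind=='mark': mk=(hsv[...,0]>80)&(hsv[...,0]<95)&(hsv[...,1]>130)
    else:
        a,b=int(u),int(v); mk=hsv[...,2]>.9*float(np.median(hsv[b-3:b+4,a-3:a+4,2]))
    r=circ('wrist',blob(mk,(u,v)),z); print(r); return r
if __name__=='__main__':
    a=sys.argv; r=look(a[1],float(a[2]),float(a[3]),float(a[4]),*a[5:6]); go(r[0][0],r[0][1],.2)
E
python3 jar.py w1 .042 .438 -.093
```

```text
expect px 319 234
(array([ 0.4364, -0.0941]), 27.5, 27.7)
pos [ 0.438  -0.0933  0.2243] yawx 1.5634 need units [-0.02 -0.04  0.61]
```

View pics/w1.png

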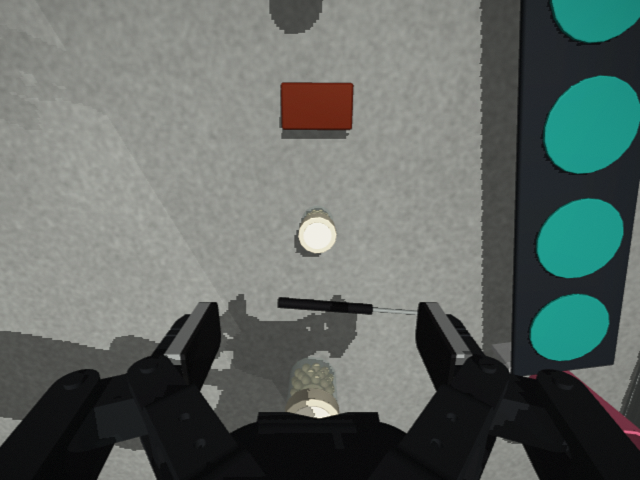

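The wrist view shows jar_1 centred between the fingers at (317,234), with clear room around it. I'll descend and grip.

move_arm([
  [-0.01, -0.02, 1],
  [0, 0, 1],
  [0, 0, 0.9],
  [0, 0, 0.65],
  [0, 0, 0],
], yaw=[0, 0, 0, 0, 0])

```text
time_s: 3.8
eef_pos: [0.4356, -0.0934, 0.0803]
tool_rot: [[0.008, 1.0, -0.004], [1.0, -0.008, 0.002], [0.002, -0.004, -1.0]]
contact_force: [-0.3, 0.3, -0.3]
opening: 0.0855
gripper_force: 0.0
```

move_arm([
  [0, 0, 0],
  [0, 0, 0],
  [0, 0, 0],
  [0, 0, 0],
  [0, 0, 0],
], yaw=[0, 0, 0, 0, 0], grip=20, grip_force=30)

```text
time_s: 4.42
eef_pos: [0.4375, -0.0933, 0.0829]
tool_rot: [[0.006, 1.0, 0.001], [1.0, -0.006, -0.001], [-0.001, 0.001, -1.0]]
contact_force: [-1.4, 0.3, 7.2]
opening: 0.0292
gripper_force: 29.4
```

move_arm([
  [0, 0, 0],
  [0, 0, 0],
  [0, 0, 0],
  [0, 0, 0],
  [0, 0, 0],
], yaw=[0, 0, 0, 0, 0])

```text
time_s: 5.05
eef_pos: [0.4375, -0.0933, 0.0829]
tool_rot: [[0.006, 1.0, 0.001], [1.0, -0.006, -0.001], [-0.001, 0.001, -1.0]]
contact_force: [-1.3, 0.5, 6.5]
opening: 0.0294
gripper_force: 29.4
```

move_arm([
  [0, 0, -0.5],
  [0, 0, -1],
  [0, 0, -1],
  [0, 0, -0.9],
  [0, 0, 0],
], yaw=[0, 0, 0, 0, 0])

```text
time_s: 5.68
eef_pos: [0.4385, -0.0937, 0.2211]
tool_rot: [[0.006, 1.0, 0.006], [1.0, -0.006, -0.003], [-0.003, 0.006, -1.0]]
contact_force: [-0.7, 0.8, -0.7]
opening: 0.0289
gripper_force: 29.8
```

move_arm([
  [0, 1, 0],
  [0, 1, 0],
  [0, 1, 0],
  [0, 0, 0],
  [0, 0, 0],
], yaw=[0, 0, 0, 0, 0])

```text
time_s: 6.3
eef_pos: [0.5558, -0.0933, 0.2164]
tool_rot: [[0.006, 1.0, -0.003], [1.0, -0.006, 0.001], [0.001, -0.003, -1.0]]
contact_force: [0.4, 0.7, -0.1]
opening: 0.0292
gripper_force: 30.0
```

```bash
python3 - <<'E'
from jar import *
for i,(x,y) in enumerate([(.652,-.179),(.642,-.099),(.631,-.016),(.619,.069)]):
    try: look('w2_%d'%i,.043,x,y,'mark')
    except Exception as e: print(e)
look('w2j',.043+.12,.5575,-.0933) if 0 else None
go(.652,-.179,.2)
E
```

```text
expect px 437 336
(array([ 0.6504, -0.1703]), 48.1, 67.4)
expect px 435 244
(array([ 0.6399, -0.0985]), 64.7, 65.2)
expect px 430 128
(array([ 0.6289, -0.0153]), 64.5, 64.9)
expect px 424 -21
(array([0.6161, 0.0492]), 23.1, 64.4)
pos [ 0.556  -0.0936  0.2178] yawx 1.5644 need units [-2.12  2.41  0.44]
```

View pics/w2_0.png

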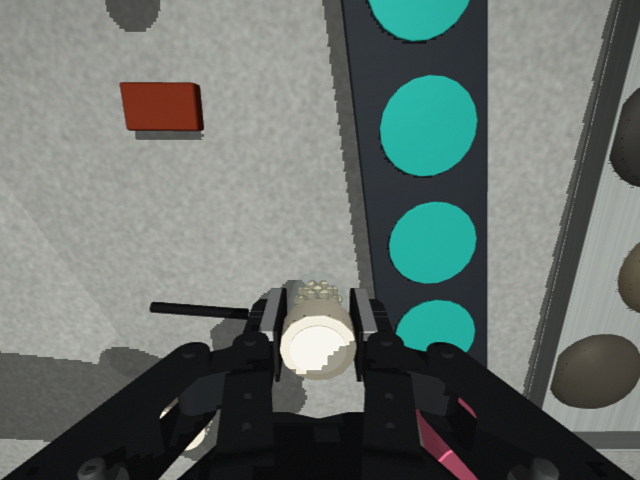

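move_arm([
  [-0.7, 0.8, 0],
  [-0.7, 0.8, 0],
  [-0.7, 0.79, 0],
  [0, 0, 1],
  [0, 0, 0],
], yaw=[0, 0, 0, 0, 0])

```text
time_s: 7.12
eef_pos: [0.6494, -0.1775, 0.1739]
tool_rot: [[0.007, 1.0, -0.008], [1.0, -0.007, 0.004], [0.004, -0.008, -1.0]]
contact_force: [-0.6, 0.3, -0.9]
opening: 0.0294
gripper_force: 30.0
```

```bash
python3 - <<'E'
from h import *
go(.6515,-.178,.126)
im,d=cams.get_image('wrist'); save('w3',im)
E
```

```text
pos [ 0.6494 -0.1775  0.1739] yawx 1.5642 need units [-0.02  0.06  1.2 ]
```

View pics/w3.png

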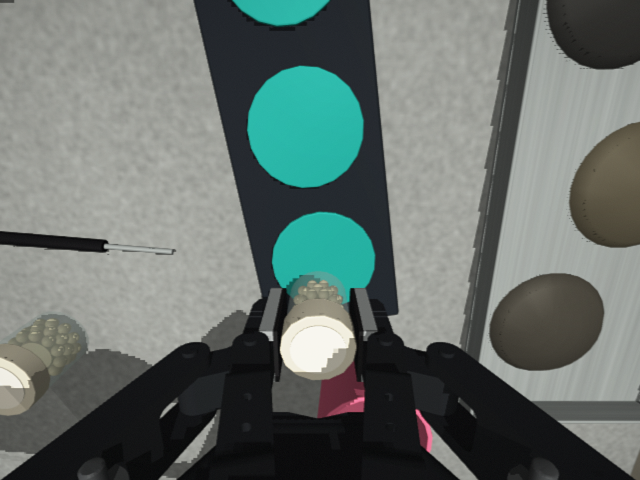

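move_arm([
  [0, 0.0, 0.5],
  [0, 0, 0.3],
  [0, 0, 0.15],
  [0, 0, 0],
  [0, 0, 0],
], yaw=[0, 0, 0, 0, 0])

```text
time_s: 7.8
eef_pos: [0.6523, -0.1784, 0.1405]
tool_rot: [[0.006, 1.0, 0.001], [1.0, -0.006, -0.0], [-0.0, 0.001, -1.0]]
contact_force: [-0.4, -0.5, -1.1]
opening: 0.029
gripper_force: 30.0
```

```bash
python3 -c "
from h import *
go(.6515,-.178,.126)"
```

```text
pos [ 0.6523 -0.1784  0.1405] yawx 1.5649 need units [ 0.01 -0.02  0.36]
```

move_arm([
  [0, 0, 0.1],
  [0, 0, 0.08],
  [0, -0.01, 0.06],
  [0, 0, 0.04],
  [0, 0, 0],
], yaw=[0, 0, 0, 0, 0])

```text
time_s: 8.43
eef_pos: [0.6515, -0.1782, 0.1285]
tool_rot: [[0.006, 1.0, -0.0], [1.0, -0.006, 0.0], [0.0, -0.0, -1.0]]
contact_force: [-0.8, 0.1, -0.6]
opening: 0.0292
gripper_force: 30.0
```

move_arm([
  [0, 0, 0.02],
  [0, 0, 0.02],
  [0, 0, 0.02],
  [0, 0, 0],
  [0, 0, 0],
], yaw=[0, 0, 0, 0, 0])

```text
time_s: 9.05
eef_pos: [0.6515, -0.1782, 0.1263]
tool_rot: [[0.006, 1.0, -0.0], [1.0, -0.006, 0.0], [0.0, -0.0, -1.0]]
contact_force: [-0.0, -0.1, -0.8]
opening: 0.0292
gripper_force: 30.0
```

move_arm([
  [0, 0, 0.015],
  [0, 0, 0.015],
  [0, 0, 0.015],
  [0, 0, 0],
  [0, 0, 0],
], yaw=[0, 0, 0, 0, 0])

```text
time_s: 9.68
eef_pos: [0.6517, -0.1783, 0.126]
tool_rot: [[0.006, 1.0, -0.0], [1.0, -0.006, -0.0], [-0.0, -0.0, -1.0]]
contact_force: [-3.7, 1.9, 7.2]
opening: 0.0294
gripper_force: 30.7
```

move_arm([
  [0, 0, 0],
  [0, 0, 0],
  [0, 0, 0],
  [0, 0, 0],
], yaw=[0, 0, 0, 0], grip=60)

```text
time_s: 10.18
eef_pos: [0.6515, -0.1782, 0.1243]
tool_rot: [[0.006, 1.0, -0.0], [1.0, -0.006, 0.0], [0.0, -0.0, -1.0]]
contact_force: [0.7, -1.0, 0.6]
opening: 0.06
gripper_force: 0.0
```

move_arm([
  [0, 0, -0.4],
  [0, 0, -1],
  [0, 0, -1],
  [0, 0, 0],
  [0, 0, 0],
], yaw=[0, 0, 0, 0, 0])

```text
time_s: 10.8
eef_pos: [0.6514, -0.1782, 0.2208]
tool_rot: [[0.006, 1.0, 0.0], [1.0, -0.006, -0.0], [-0.0, 0.0, -1.0]]
contact_force: [0.1, 0.4, -1.1]
opening: 0.06
gripper_force: 0.0
```

```bash
python3 - <<'E'
from jar import *
look('w4','a' and .085,.6515,-.178)
look('w5',.043,.6515,-.178,'mark'); look('w5',.043,.6414,-.098,'mark')
go(.4318,.0985,.22)
E
```

```text
expect px 320 256
(array([ 0.6498, -0.1775]), 27.8, 28.0)
expect px 320 237
(array([ 0.6501, -0.1777]), 61.5, 62.4)
expect px 305 126
(array([ 0.6405, -0.099 ]), 64.5, 64.7)
pos [ 0.6508 -0.1779  0.2189] yawx 1.5648 need units [ 6.88 -5.52 -0.  ]
```

View pics/w4.png

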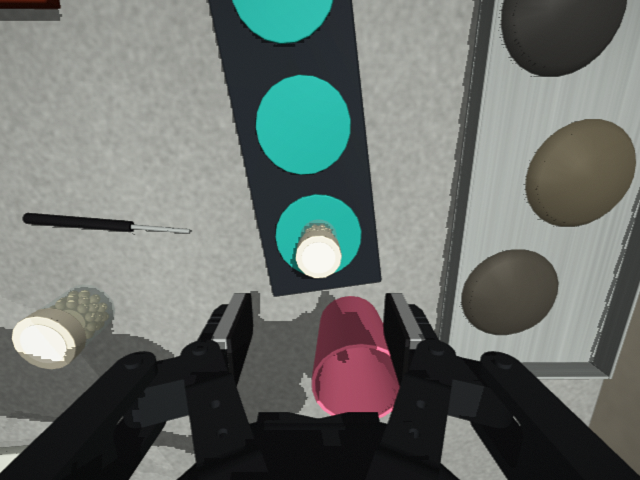

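Jar_1 sits centred on its mark (cap at 319,256). Next is jar_2.

move_arm([
  [1, -1, 0],
  [1, -1, 0],
  [1, -1, 0],
  [1, -1, 0],
  [1, -1, 0],
], yaw=[0, 0, 0, 0, 0])

```text
time_s: 11.58
eef_pos: [0.4508, 0.0242, 0.2195]
tool_rot: [[0.006, 1.0, -0.002], [1.0, -0.006, 0.001], [0.001, -0.002, -1.0]]
contact_force: [0.2, 1.1, 0.1]
opening: 0.0599
gripper_force: 0.0
```

move_arm([
  [1, -0.55, 0],
  [0.88, 0, 0],
  [0, 0, 0],
  [0, 0, 0],
], yaw=[0, 0, 0, 0], grip=85)

```text
time_s: 12.08
eef_pos: [0.431, 0.0979, 0.22]
tool_rot: [[0.006, 1.0, -0.001], [1.0, -0.006, -0.0], [-0.0, -0.001, -1.0]]
contact_force: [0.1, -0.1, -0.2]
opening: 0.0849
gripper_force: 0.0
```

```bash
python3 jar.py w6 .05 .4304 .0985
```

```text
expect px 319 239
(array([0.4294, 0.0977]), 37.2, 37.7)
pos [0.4312 0.0976 0.2201] yawx 1.5642 need units [ 0.   -0.04  0.5 ]
```

move_arm([
  [0, 0, 1],
  [0, 0, 1],
  [0, 0, 0.85],
  [0, 0, 0.5],
  [0, 0, 0],
], yaw=[0, 0, 0, 0, 0])

```text
time_s: 12.75
eef_pos: [0.43, 0.0974, 0.085]
tool_rot: [[0.008, 1.0, -0.004], [1.0, -0.008, 0.0], [0.0, -0.004, -1.0]]
contact_force: [-0.2, -0.7, 0.5]
opening: 0.0852
gripper_force: 0.0
```

move_arm([
  [0, 0, 0],
  [0, 0, 0],
  [0, 0, 0],
  [0, 0, 0],
  [0, 0, 0],
], yaw=[0, 0, 0, 0, 0], grip=30)

```text
time_s: 13.38
eef_pos: [0.432, 0.0982, 0.0876]
tool_rot: [[0.006, 1.0, 0.002], [1.0, -0.006, -0.0], [-0.0, 0.002, -1.0]]
contact_force: [-2.1, -0.5, 7.5]
opening: 0.0394
gripper_force: 30.0
```

move_arm([
  [0, 0, 0],
  [0, 0, -0.2],
  [0, 0, -1],
  [0, 0, -1],
  [0, 0, -1],
], yaw=[0, 0, 0, 0, 0])

```text
time_s: 14.0
eef_pos: [0.4307, 0.0984, 0.2159]
tool_rot: [[0.006, 1.0, -0.0], [1.0, -0.006, 0.0], [0.0, -0.0, -1.0]]
contact_force: [1.1, 0.3, -2.0]
opening: 0.0395
gripper_force: 30.7
```

```bash
python3 -c "
from h import *
go(.6414,-.0977,.205)"
```

```text
pos [0.4307 0.0984 0.2159] yawx 1.5649 need units [-4.87  5.3   0.27]
```

move_arm([
  [-1, 1, 0],
  [-1, 1, 0],
  [-1, 1, 0],
  [-1, 1, 0],
  [-0.87, 1, 0],
], yaw=[0, 0, 0, 0, 0])

```text
time_s: 14.62
eef_pos: [0.6309, -0.0992, 0.2145]
tool_rot: [[0.007, 1.0, -0.0], [1.0, -0.007, 0.0], [0.0, -0.0, -1.0]]
contact_force: [-0.1, -0.5, -0.3]
opening: 0.0392
gripper_force: 30.8
```

move_arm([
  [0, 0.3, 0.8],
  [0, 0, 0.8],
  [0, 0, 0.2],
  [0, 0, 0.1],
  [0, 0, 0],
], yaw=[0, 0, 0, 0, 0])

```text
time_s: 15.25
eef_pos: [0.6426, -0.0979, 0.1399]
tool_rot: [[0.006, 1.0, 0.002], [1.0, -0.006, -0.001], [-0.001, 0.002, -1.0]]
contact_force: [-0.6, 0.7, -1.0]
opening: 0.0392
gripper_force: 30.9
```

```bash
python3 -c "
from h import *
go(.6414,-.0977,.1305)"
```

```text
pos [ 0.6426 -0.0979  0.1399] yawx 1.565 need units [ 0.   -0.03  0.23]
```

move_arm([
  [0, -0.01, 0.08],
  [0, 0, 0.06],
  [0, 0, 0.04],
  [0, 0, 0.02],
  [0, 0, 0],
], yaw=[0, 0, 0, 0, 0])

```text
time_s: 15.88
eef_pos: [0.6417, -0.0978, 0.1307]
tool_rot: [[0.006, 1.0, 0.0], [1.0, -0.006, -0.0], [-0.0, 0.0, -1.0]]
contact_force: [-1.4, -0.6, 0.7]
opening: 0.0395
gripper_force: 31.0
```

move_arm([
  [0, 0, 0.015],
  [0, 0, 0.015],
  [0, 0, 0.015],
  [0, 0, 0],
  [0, 0, 0],
], yaw=[0, 0, 0, 0, 0])

```text
time_s: 16.5
eef_pos: [0.6418, -0.0979, 0.1306]
tool_rot: [[0.006, 1.0, 0.0], [1.0, -0.006, -0.0], [-0.0, 0.0, -1.0]]
contact_force: [-6.6, 1.1, 12.1]
opening: 0.0392
gripper_force: 31.8
```

move_arm([
  [0, 0, 0],
  [0, 0, 0],
  [0, 0, 0],
  [0, 0, 0],
], yaw=[0, 0, 0, 0], grip=65)

```text
time_s: 17.0
eef_pos: [0.6416, -0.0978, 0.1285]
tool_rot: [[0.006, 1.0, -0.0], [1.0, -0.006, 0.0], [0.0, -0.0, -1.0]]
contact_force: [0.2, -0.5, -0.0]
opening: 0.0654
gripper_force: 0.0
```

move_arm([
  [0, 0, -0.4],
  [0, 0, -1],
  [0, 0, -1],
  [0, 0, 0],
  [0, 0, 0],
], yaw=[0, 0, 0, 0, 0])

```text
time_s: 17.62
eef_pos: [0.6415, -0.0977, 0.225]
tool_rot: [[0.006, 1.0, 0.0], [1.0, -0.006, -0.0], [-0.0, 0.0, -1.0]]
contact_force: [0.0, 0.1, 0.0]
opening: 0.0648
gripper_force: 0.0
```

```bash
python3 - <<'E'
from jar import *
look('w7',.093,.6417,-.098)
look('w7',.043,.6414,-.098,'mark'); look('w7',.043,.6304,-.0144,'mark')
go(.432,-.262,.22)
E
```

```text
expect px 320 259
(array([ 0.64  , -0.0971]), 37.6, 37.7)
expect px 320 235
(array([ 0.6401, -0.0978]), 60.6, 61.2)
expect px 304 121
(array([ 0.6294, -0.0152]), 64.5, 64.6)
pos [ 0.6408 -0.0975  0.2231] yawx 1.5648 need units [-4.14 -5.2   0.09]
```

move_arm([
  [-0.8, -1, 0],
  [-0.8, -1, 0],
  [-0.8, -1, 0],
  [-0.8, -1, 0],
  [-0.8, -1, 0],
], yaw=[0, 0, 0, 0, 0])

```text
time_s: 18.4
eef_pos: [0.4389, -0.257, 0.2238]
tool_rot: [[0.006, 1.0, -0.001], [1.0, -0.006, 0.001], [0.001, -0.001, -1.0]]
contact_force: [0.6, -1.1, -0.2]
opening: 0.0648
gripper_force: 0.0
```

move_arm([
  [-0.14, -0.22, 0],
  [0, 0, 0],
  [0, 0, 0],
  [0, 0, 0],
], yaw=[0, 0, 0, 0], grip=85)

```text
time_s: 18.9
eef_pos: [0.4326, -0.2614, 0.2246]
tool_rot: [[0.004, 1.0, 0.0], [1.0, -0.004, 0.0], [0.0, 0.0, -1.0]]
contact_force: [-0.3, 0.7, -0.1]
opening: 0.0851
gripper_force: 0.0
```

```bash
python3 jar.py w8 .058 .4315 -.262
```

```text
expect px 318 242
(array([ 0.4301, -0.2624]), 47.2, 47.6)
pos [ 0.4325 -0.2615  0.2246] yawx 1.5664 need units [-0.02 -0.06  0.61]
```

move_arm([
  [-0.02, -0.02, 1],
  [0, 0, 1],
  [0, 0, 0.9],
  [0, 0, 0.5],
  [0, 0, 0],
], yaw=[0, 0, 0, 0, 0])

```text
time_s: 19.58
eef_pos: [0.4304, -0.2616, 0.0871]
tool_rot: [[0.005, 1.0, -0.003], [1.0, -0.005, 0.003], [0.003, -0.003, -1.0]]
contact_force: [0.6, 0.3, 1.4]
opening: 0.0849
gripper_force: 0.0
```

move_arm([
  [0, 0, 0],
  [0, 0, 0],
  [0, 0, 0],
  [0, 0, 0],
  [0, 0, 0],
], yaw=[0, 0, 0, 0, 0], grip=40)

```text
time_s: 20.2
eef_pos: [0.4319, -0.2636, 0.0902]
tool_rot: [[0.006, 1.0, 0.002], [1.0, -0.006, -0.002], [-0.002, 0.002, -1.0]]
contact_force: [0.4, 0.8, 6.6]
opening: 0.0496
gripper_force: 31.3
```

move_arm([
  [0, 0, 0],
  [0, 0, -0.2],
  [0, 0, -1],
  [0, 0, -1],
  [0, 0, -1],
], yaw=[0, 0, 0, 0, 0])

```text
time_s: 20.82
eef_pos: [0.4306, -0.2626, 0.218]
tool_rot: [[0.006, 1.0, -0.0], [1.0, -0.006, 0.0], [0.0, -0.0, -1.0]]
contact_force: [0.7, -0.2, -0.8]
opening: 0.049
gripper_force: 31.7
```

```bash
python3 -c "
from h import *
go(.6306,-.0144,.205)"
```

```text
pos [ 0.4306 -0.2626  0.218 ] yawx 1.5647 need units [6.24 4.96 0.33]
```

move_arm([
  [1, 0.8, 0],
  [1, 0.8, 0],
  [1, 0.8, 0],
  [1, 0.8, 0],
  [1, 0.8, 0],
], yaw=[0, 0, 0, 0, 0])

```text
time_s: 21.45
eef_pos: [0.5928, -0.0624, 0.2168]
tool_rot: [[0.006, 1.0, -0.0], [1.0, -0.006, -0.0], [-0.0, -0.0, -1.0]]
contact_force: [-0.4, -0.7, -0.4]
opening: 0.0494
gripper_force: 31.9
```

move_arm([
  [1, 0.8, 0],
  [0.22, 0.15, 0.8],
  [0, 0, 0.8],
  [0, 0, 0.2],
  [0, 0, 0],
], yaw=[0, 0, 0, 0, 0])

```text
time_s: 22.08
eef_pos: [0.6303, -0.0155, 0.1448]
tool_rot: [[0.006, 1.0, -0.001], [1.0, -0.006, 0.0], [0.0, -0.001, -1.0]]
contact_force: [-0.2, 0.2, -1.4]
opening: 0.0495
gripper_force: 31.9
```

```bash
python3 -c "
from h import *
go(.6306,-.015,.133)"
```

```text
pos [ 0.6303 -0.0155  0.1448] yawx 1.5645 need units [0.01 0.01 0.3 ]
```

move_arm([
  [0.01, 0, 0.1],
  [0, 0, 0.08],
  [0, 0, 0.05],
  [0, 0, 0.03],
  [0, 0, 0],
], yaw=[0, 0, 0, 0, 0])

```text
time_s: 22.7
eef_pos: [0.6305, -0.0149, 0.1342]
tool_rot: [[0.006, 1.0, -0.0], [1.0, -0.006, 0.0], [0.0, -0.0, -1.0]]
contact_force: [-0.3, 0.9, -0.9]
opening: 0.0494
gripper_force: 31.9
```

move_arm([
  [0, 0, 0.015],
  [0, 0, 0.015],
  [0, 0, 0.015],
  [0, 0, 0],
  [0, 0, 0],
], yaw=[0, 0, 0, 0, 0])

```text
time_s: 23.32
eef_pos: [0.6306, -0.0149, 0.1332]
tool_rot: [[0.006, 1.0, 0.0], [1.0, -0.006, -0.0], [-0.0, 0.0, -1.0]]
contact_force: [-3.7, 1.4, 5.6]
opening: 0.0495
gripper_force: 32.2
```

move_arm([
  [0, 0, 0],
  [0, 0, 0],
  [0, 0, 0],
  [0, 0, 0],
], yaw=[0, 0, 0, 0], grip=75)

```text
time_s: 23.82
eef_pos: [0.6305, -0.0149, 0.1324]
tool_rot: [[0.006, 1.0, -0.0], [1.0, -0.006, 0.0], [0.0, -0.0, -1.0]]
contact_force: [-0.1, 0.5, -0.2]
opening: 0.0747
gripper_force: 0.0
```

move_arm([
  [0, 0, -0.4],
  [0, 0, -1],
  [0, 0, -1],
  [0, 0, 0],
  [0, 0, 0],
], yaw=[0, 0, 0, 0, 0])

```text
time_s: 24.45
eef_pos: [0.6304, -0.0149, 0.2289]
tool_rot: [[0.006, 1.0, 0.0], [1.0, -0.006, -0.0], [-0.0, 0.0, -1.0]]
contact_force: [-0.5, 0.2, 0.1]
opening: 0.075
gripper_force: 0.0
```

```bash
python3 - <<'E'
from jar import *
look('w9',.101,.6306,-.015)
look('w9',.043,.6304,-.0144,'mark'); look('w9',.043,.618,.0705,'mark')
go(.4365,.27,.225)
E
```

```text
expect px 320 262
(array([ 0.6288, -0.0128]), 47.3, 47.5)
expect px 320 233
(array([ 0.629 , -0.0158]), 60.8, 63.7)
expect px 302 117
(array([0.6168, 0.0698]), 64.5, 64.5)
pos [ 0.6297 -0.0148  0.227 ] yawx 1.5648 need units [ 7.09 -4.87  0.07]
```

move_arm([
  [1, -1, 0],
  [1, -1, 0],
  [1, -1, 0],
  [1, -1, 0],
  [1, -0.87, 0],
], yaw=[0, 0, 0, 0, 0])

```text
time_s: 25.22
eef_pos: [0.4348, 0.1872, 0.2275]
tool_rot: [[0.006, 1.0, -0.002], [1.0, -0.006, -0.0], [-0.0, -0.002, -1.0]]
contact_force: [-0.2, -0.1, 0.3]
opening: 0.0752
gripper_force: 0.0
```

move_arm([
  [1, 0, 0],
  [1, 0, 0],
  [0.09, 0, 0],
  [0, 0, 0],
  [0, 0, 0],
], yaw=[0, 0, 0, 0, 0], grip=85.4)

```text
time_s: 25.85
eef_pos: [0.4374, 0.2689, 0.2281]
tool_rot: [[0.007, 1.0, -0.001], [1.0, -0.007, -0.001], [-0.001, -0.001, -1.0]]
contact_force: [-0.1, -0.2, -0.9]
opening: 0.0854
gripper_force: 0.0
```

```bash
python3 jar.py w10 .066 .4365 .27
```

```text
expect px 318 241
(array([0.4347, 0.2703]), 56.9, 57.3)
pos [0.4375 0.2689 0.2282] yawx 1.5634 need units [ 0.04 -0.07  0.71]
```

View pics/w10.png

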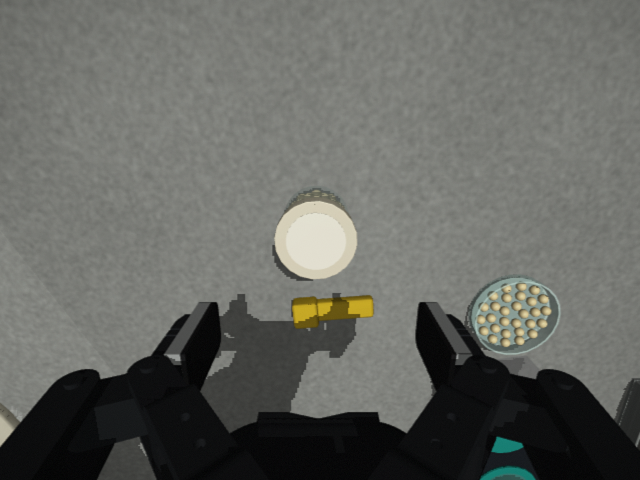

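The jar_4 cap is at (316,240), about 1 mm off the centre between the fingers. The way down is clear.

move_arm([
  [0.03, -0.02, 0.8],
  [0, 0, 0.8],
  [0, 0, 0.8],
  [0, 0, 0.6],
  [0, 0, 0.3],
], yaw=[0, 0, 0, 0, 0])

```text
time_s: 26.52
eef_pos: [0.4361, 0.2701, 0.0952]
tool_rot: [[0.007, 1.0, -0.002], [1.0, -0.007, -0.001], [-0.001, -0.002, -1.0]]
contact_force: [-0.2, 0.7, 0.3]
opening: 0.0856
gripper_force: 0.0
```

move_arm([
  [0, 0, 0],
  [0, 0, 0],
  [0, 0, 0],
  [0, 0, 0],
  [0, 0, 0],
], yaw=[0, 0, 0, 0, 0], grip=50, grip_force=35)

```text
time_s: 27.15
eef_pos: [0.4373, 0.2713, 0.0974]
tool_rot: [[0.006, 1.0, 0.002], [1.0, -0.006, 0.0], [0.0, 0.002, -1.0]]
contact_force: [-1.0, -0.4, 5.4]
opening: 0.0594
gripper_force: 38.4
```

move_arm([
  [0, 0, 0],
  [0, 0, -0.2],
  [0, 0, -1],
  [0, 0, -1],
  [0, 0, -1],
], yaw=[0, 0, 0, 0, 0])

```text
time_s: 27.78
eef_pos: [0.4361, 0.2709, 0.2256]
tool_rot: [[0.006, 1.0, -0.001], [1.0, -0.006, -0.0], [-0.0, -0.001, -1.0]]
contact_force: [0.7, -0.3, -1.4]
opening: 0.0593
gripper_force: 38.4
```

```bash
python3 -c "
from h import *
go(.6183,.0693,.205)"
```

```text
pos [0.4361 0.2709 0.2256] yawx 1.5648 need units [-5.01  4.59  0.51]
```

move_arm([
  [-1, 0.9, 0],
  [-1, 0.9, 0],
  [-1, 0.9, 0],
  [-1, 0.9, 0],
  [-1, 0.98, 0],
], yaw=[0, 0, 0, 0, 0])

```text
time_s: 28.4
eef_pos: [0.6192, 0.0687, 0.2243]
tool_rot: [[0.006, 1.0, -0.001], [1.0, -0.006, 0.0], [0.0, -0.001, -1.0]]
contact_force: [0.1, 1.3, -1.3]
opening: 0.0594
gripper_force: 38.5
```

move_arm([
  [0, 0, 0.8],
  [0, 0, 0.7],
  [0, 0, 0.3],
  [0, 0, 0],
  [0, 0, 0],
], yaw=[0, 0, 0, 0, 0])

```text
time_s: 29.02
eef_pos: [0.6194, 0.0701, 0.154]
tool_rot: [[0.006, 1.0, 0.002], [1.0, -0.006, -0.0], [-0.0, 0.002, -1.0]]
contact_force: [0.5, -0.1, -1.5]
opening: 0.0594
gripper_force: 38.6
```

```bash
python3 -c "
from h import *
go(.6183,.0693,.1403)"
```

```text
pos [0.6194 0.0701 0.154 ] yawx 1.5651 need units [-0.02 -0.03  0.34]
```

move_arm([
  [-0.01, 0, 0.1],
  [0, 0, 0.1],
  [0, 0, 0.05],
  [0, 0, 0.03],
  [0, 0, 0],
], yaw=[0, 0, 0, 0, 0])

```text
time_s: 29.65
eef_pos: [0.6185, 0.0695, 0.1412]
tool_rot: [[0.006, 1.0, -0.0], [1.0, -0.006, 0.0], [0.0, -0.0, -1.0]]
contact_force: [-0.1, -0.2, -1.1]
opening: 0.0593
gripper_force: 38.6
```

move_arm([
  [0, 0, 0.015],
  [0, 0, 0.015],
  [0, 0, 0.015],
  [0, 0, 0],
  [0, 0, 0],
], yaw=[0, 0, 0, 0, 0])

```text
time_s: 30.28
eef_pos: [0.6187, 0.0695, 0.1404]
tool_rot: [[0.006, 1.0, 0.0], [1.0, -0.006, -0.0], [-0.0, 0.0, -1.0]]
contact_force: [-3.7, -1.1, 5.1]
opening: 0.0596
gripper_force: 39.0
```

move_arm([
  [0, 0, 0],
  [0, 0, 0],
  [0, 0, 0],
  [0, 0, 0],
  [0, 0, 0],
], yaw=[0, 0, 0, 0, 0], grip=85.4)

```text
time_s: 30.9
eef_pos: [0.6186, 0.0695, 0.1395]
tool_rot: [[0.006, 1.0, -0.0], [1.0, -0.006, -0.0], [-0.0, -0.0, -1.0]]
contact_force: [-0.1, 0.6, 0.3]
opening: 0.0856
gripper_force: 0.0
```

move_arm([
  [0, 0, -0.3],
  [0, 0, -0.8],
  [0, 0, -1],
  [0, 0, -1],
  [0, 0, 0],
], yaw=[0, 0, 0, 0, 0])

```text
time_s: 31.52
eef_pos: [0.6209, 0.0694, 0.2693]
tool_rot: [[0.006, 1.0, 0.01], [1.0, -0.006, -0.001], [-0.001, 0.01, -1.0]]
contact_force: [1.2, 0.2, 0.8]
opening: 0.0855
gripper_force: 0.0
```

move_arm([
  [0, -1, 0],
  [0, -1, 0],
  [0, -1, 0],
  [0, -1, 0],
  [0, -1, 0],
], yaw=[0, 0, 0, 0, 0])

```text
time_s: 32.15
eef_pos: [0.417, 0.0708, 0.263]
tool_rot: [[0.006, 1.0, -0.001], [1.0, -0.006, 0.0], [0.0, -0.001, -1.0]]
contact_force: [0.5, 0.2, 0.5]
opening: 0.0854
gripper_force: 0.0
```

```bash
python3 - <<'E'
from fit import *
im,d=cams.get_image('top'); save('end_top',im); hsv=cv2.cvtColor(im,cv2.COLOR_RGB2HSV)
def proj(m,p):
    q=np.array(m['camera_from_world'])@np.r_[p,1]; return m['cx']-m['fx']*q[0]/q[2], m['cy']+m['fy']*q[1]/q[2]
m=cams.camera_model('top')
for (x,y),h in zip([(.6529,-.1771),(.6429,-.097),(.6318,-.0134),(.6193,.0714)],(.042,.05,.058,.066)):
    u,v=proj(m,[x,y,.043+h]); a,b=int(u),int(v)
    try: print((x,y),circ('top',blob(hsv[...,2]>.9*float(hsv[b,a,2]),(u,v)),.043+h))
    except Exception as e: print(e)
print(env.get_obs()['time_s'])
im,d=cams.get_image('side'); save('end_side',im)
E
```

```text
(0.6529, -0.1771) (array([ 0.653 , -0.1773]), 25.7, 26.8)
(0.6429, -0.097) (array([ 0.6431, -0.0967]), 35.8, 37.1)
(0.6318, -0.0134) (array([ 0.6319, -0.0123]), 46.0, 46.8)
(0.6193, 0.0714) (array([0.6204, 0.0699]), 56.4, 56.7)
32.2
```

View pics/end_top.png

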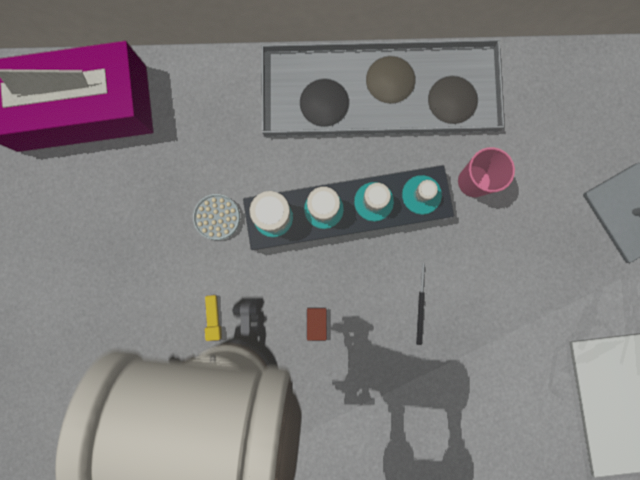

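View pics/end_side.png

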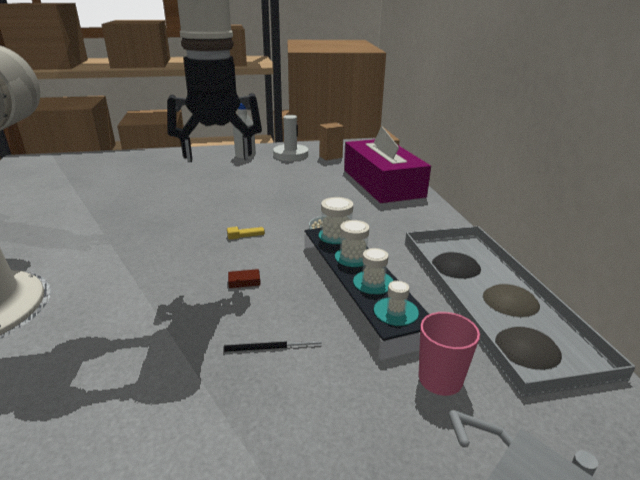

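All four jars stand upright, in order, within 2 mm of their mark centres (top view caps at about 427, 377, 323 and 270 px). The cup and dish haven't moved and the gripper is clear, so I'm handing in.

```bash
python3 -c "
from rig import env
print(env.close_job())"
```

```text
the job is handed in; nothing more can be done
None
```

The job is handed in at about 32 s: all four jars stand upright on their marks, narrowest by the cup to widest by the dish, each within about 2 mm of centre in the last top-camera picture, and the cup and dish were not moved.

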